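Kit the drive pinion

ROBOT

A 6-joint arm with a two-finger parallel gripper is mounted at the origin on the work surface. World frame = base frame: x ahead of the robot, y to its left, z up, the work surface at z = 0. Lengths are in m, angles in degrees, forces in N, time in s.
With the tool pointing down it reaches from about 0.4 to 0.825 m from the base axis. Payload 7 kg.
Tool frame: the origin (TCP) lies at the very end of the fingers, on their centre line; the grasp point (between the pads) lies 19 mm behind it (grasp_offset is the x of the grasp point in the tool frame, in m); x points along the fingers, y is the direction in which the jaws open and shut, and the axes are right-handed (so a half turn about x gives the same grasp; the last joint's range is limited). The gripper opens to 88 mm and grips with 3 to 60 N. Pads are 19 mm wide; open, the fingers measure 130 mm over their backs; the gripper's body (78 mm by 193 mm) begins 47 mm behind the grasp point.
Start: joints at [82.397, 20.546, 0.682, 0, -70.136, -16.507], TCP at [0.276, 0.616, 0.227] pointing down, gripper open.
Joint ranges: [-176.03, 176.03], [-82.01, 121.73], [-58.28, 71.71], [-173.87, 95.51], [-174.79, -0.11], [-173.66, 173.66]. Speed limits (degrees/s): [136.94, 136.94, 172.46, 180, 180, 180].

INTERFACE

Orientations are given as [roll, pitch, yaw] about the fixed x, y, z axes, in that order (R = Rz(yaw) Ry(pitch) Rx(roll)).
In Python, from plant import get_obs, snapshot, close_job, grasp_offset gives the robot as it stands.
- The arm moves only by the tool carry_out, never from a script. Its argument "series" is a list that holds one entry, the list of rows, each a list of 6 numbers: the shift along the tool's x, y, z in mm, then the turn, a rotation vector about the tool's x, y, z in degrees. A call has 1 to 10 rows; each row is the pose to reach, as a shift and turn from the pose commanded when the call began, along the tool's axes at that moment; what a row does not reach only later rows make up. A row lasts 1/8 s, in which the tool goes at most 62.5 mm and 10.7 degrees, less where a joint would pass 70% of its speed; a pose out of reach is approached as far as the arm can. A call with a gripper value outside its range is refused whole. "hand" is the gripper's target within -1 to 1 (shut at 1, half-way at 0, fully open at -1), set as the call begins (left out, the last holds). The fingers move at their own pace and stop on an object; the grip force is fixed at half the most. Time passes only in rows, so rows that repeat a pose let the fingers close. It gives the time, the measured TCP pose, the force and the opening at its end, in the units of the state.
- get_obs(): the state, without advancing time (a new reading comes with each control period).
- snapshot(name): name is "scene" or "top" or "wrist"; returns a dict with "color" (480x640x3 uint8, red, green, blue), "fx", "fy", "cx", "cy" (pixels), "dist_coeffs" ([k1, k2, p1, p2, k3] as OpenCV has them; the pictures are not rectified), "eye" and "attitude" of the camera in the world. Camera axes: x right, y down, z forward; pixel columns grow to the right and rows downward; lengths in m; the calibration is good to about 2 mm. A picture is of the moment at which its call begins. There is no depth.
- close_job(): hands the job in, once; it reports no verdict.
The state is a dict: "clock": time; "joint_pos": joint angles; "qvel": joint speeds; "tau": joint torques, N m; "tool_pos": TCP position; "orientation": TCP orientation; "force": force on the tool from outside, world axes, zero at the start; "moment": the same for the moment, N m; "opening": finger opening in m.
Only numpy, scipy, OpenCV 4.12 (cv2) and the standard library are available. Lean on these libraries where they do the work, as an engineer would, in place of code of your own. Each camera call takes 0.05 s, during which the arm holds its last target.

TASK

Pick the small toothed pinion (a short hub on top) out of the yellow parts bin and set it down, not drop it, standing hub-up in the empty compartment of the aluminium kit tray, where the gear motor already waits in the other one. Leave the large gear wheel and the smooth roller in the bin where they are.

Things in the scene. Friction and masses are not known exactly. Their poses are not given: they have to be found in the camera images.
- pinion_mid (a point): The part to move: black plastic pinion standing hub-up in the bin. 12 coarse teeth, 48 mm across and 32 mm tall, with a narrower round hub 24 mm across and 12 mm tall on top: 44 mm tall in all, about 65 to 105 g. Point: on its axis, half-way up (22 mm above its underside); z is up along the axis. Grip it across the teeth, any direction: 35 mm or more is free all round it.
- slot (a point): Centre of the empty compartment of the kit tray, on its floor (4 mm above the bench). Open aluminium tray, fixed, 128 x 252 mm, 14 mm high, walls 4 mm; a divider makes two compartments about 120 x 120 mm. x is along the tray's short side, y along its long side. The other compartment, 124 mm away along +y, holds a gear motor lying down, top 40 mm above the bench.
- wheel_mid (a point): Bystander in the bin: large black gear wheel lying hub-up, 80 mm across, toothed rim 16 mm tall, hub 28 mm across, 36 mm tall in all. Point: on its axis, 18 mm above its underside. The yellow bin is an open box, fixed, 266 x 326 mm outside, walls 3 mm thick, 50 mm high, floor 3 mm above the bench.
- roller_mid (a point): Bystander in the bin: smooth black plastic roller without teeth or hub, a plain upright cylinder 42 mm across and 44 mm tall. Point: on its axis, 22 mm above its underside. A loose steel angle bracket, 50 x 35 x 40 mm, and some thin flat washers also lie in the bin.
Mind the look-alikes: they are no part of the job. What is shaped like the part that bears pinion_mid but orange or pink is not meant.

How it is judged:
By the outcome, as a careful person would: the job done as asked, in the order asked, and still so for the second after the job is handed in, with the robot touching nothing.
It also fails if it takes over 38 s, if anything falls off the work surface, if the arm or the gripper's body presses on something with over 40 N, if the wrist force passes 120 N, or if a joint passes its speed limit or range.

## Working session

There is one attempt and no reset: what is moved stays moved. The work goes in short steps, Python scripts to look and compute and a tool call to move; the robot and the scene stay as the last step left them, time stands still between calls to the robot, and variables do not carry over. Pictures are saved under pics/ and viewed, and the job is handed in when it is done.

Besides the shell and the picture viewer there is one more tool, called as name(argument=value, ...) on one line, values as JSON. carry_out: Moves the arm, as the interface text tells. Its arguments: {"type":"object","properties":{"series":{"type":"array","items":{"type":"array","items":{"type":"array","items":{"type":"number"}}}},"hand":{"type":"number"}},"required":["series"]}

```bash
mkdir -p pics; ls
cat > h.py <<'E'
import numpy as np,cv2,pickle
from plant import get_obs,snapshot,close_job,grasp_offset
def snap(n,f):
    s=snapshot(n); cv2.imwrite(f'pics/{f}.png',s['color'][:,:,::-1]); pickle.dump(s,open(f'pics/{f}.pkl','wb')); return s
E
python3 - <<'E'
from h import *
o=get_obs();print(o,grasp_offset)
for n in ['scene','top','wrist']:
    s=snap(n,n+'0'); print(n,s['fx'],s['fy'],s['cx'],s['cy'],s['dist_coeffs'],s['eye'],s['attitude'])
E
```

```text
pics
{'clock': 0.0, 'joint_pos': array([ 8.23972649e+01,  2.05906937e+01,  6.32962449e-01, -2.06427835e-02,
       -7.01363885e+01, -1.65080020e+01]), 'qvel': array([ 0.06544148,  0.02283871, -0.04112144, -0.04396793,  0.01353471,
       -0.04462265]), 'tau': array([ 7.74443815e-04, -5.82715023e+01,  2.93069440e+01,  6.99770004e+00,
        7.04184640e-03, -1.57168733e-04]), 'tool_pos': array([0.27554646, 0.61564643, 0.22562326]), 'orientation': array([  94.85963325,   89.90389984, -109.2581339 ]), 'force': array([-0.02711811, -0.0960767 ,  0.89388393]), 'moment': array([-0.0245215 , -0.02953806,  0.03131489]), 'opening': 0.08744440408731863} -0.0188
scene 613.0324292733657 613.0324292733657 321.7860387118457 245.83311483035754 [-0.08428793  0.          0.          0.          0.        ] [ 1.37767166 -0.023793    0.77850605] [-135.03921578    0.93478405   89.23574479]
top 445.6650224903626 445.6650224903626 319.3513325699429 245.4457728749163 [-0.11446817  0.          0.          0.          0.        ] [ 0.55012497 -0.01436168  0.91174852] [-175.51997551    0.9727945   -88.44739971]
wrist 358.1266965005893 358.1266965005893 321.4794770740892 237.60275012875147 [0.02383157 0.         0.         0.         0.        ] [0.34079052 0.5862226  0.38356181] [ 1.64459649e+02  7.24035195e-03 -1.14070153e+02]
```

View pics/top0.png

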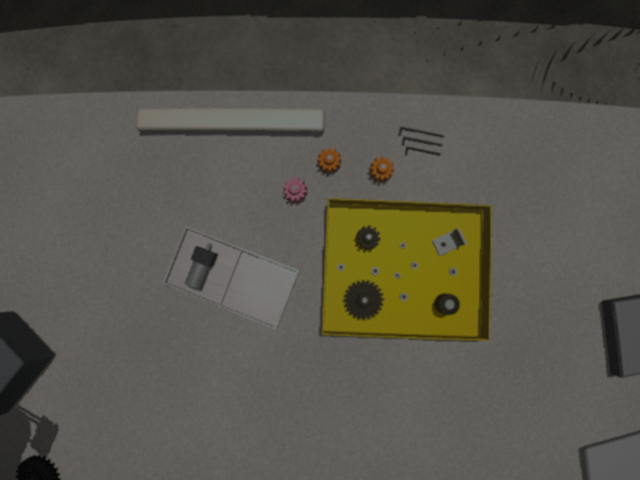

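View pics/scene0.png

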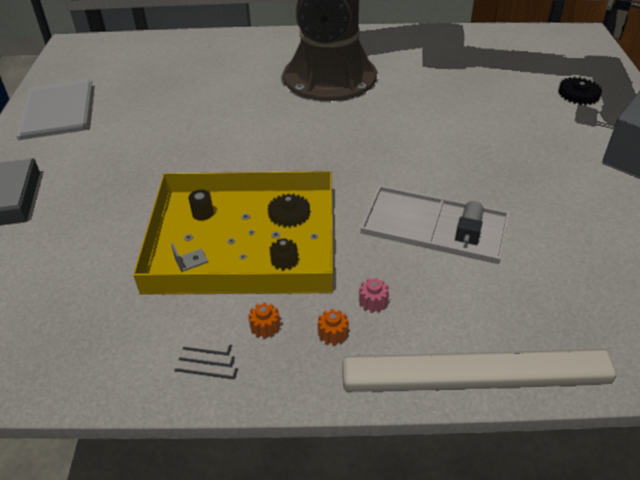

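View pics/wrist0.png

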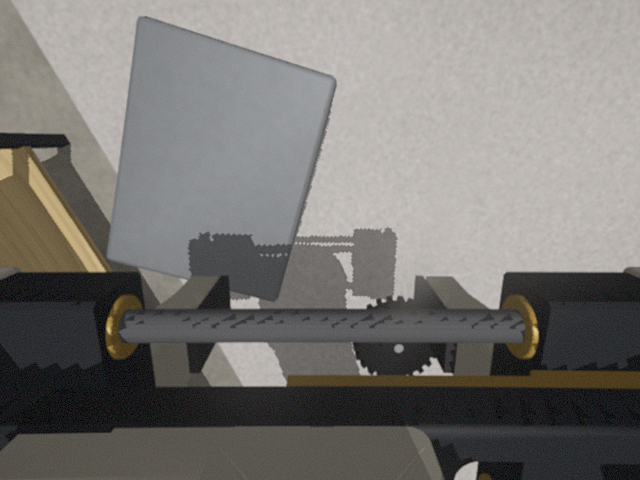

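Candidates in the top view: the black toothed part in the bin at (368,238), the large wheel at (363,300), the smooth roller at (446,304), the orange parts at (329,160) and (382,169), the pink one at (294,190), and a black wheel on the bench at (38,470). Only (368,238) is small, black, toothed and in the bin. I'll check it in an enlarged crop.

Run:
```python
from h import *
a=cv2.imread('pics/top0.png');b=cv2.imread('pics/scene0.png')
f=lambda i,x,y,w,h,k:cv2.convertScaleAbs(cv2.resize(i[y:y+h,x:x+w],None,fx=k,fy=k,interpolation=cv2.INTER_CUBIC),alpha=1.6)
cv2.imwrite('pics/c1.png',np.hstack([f(a,340,212,60,60,6.6667),f(b,255,220,60,60,6.6667)]))
cv2.imwrite('pics/c2.png',f(a,155,220,160,115,5))
cv2.imwrite('pics/c3.png',f(b,355,180,160,85,5))
```

```text
(no output)
```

View pics/c1.png

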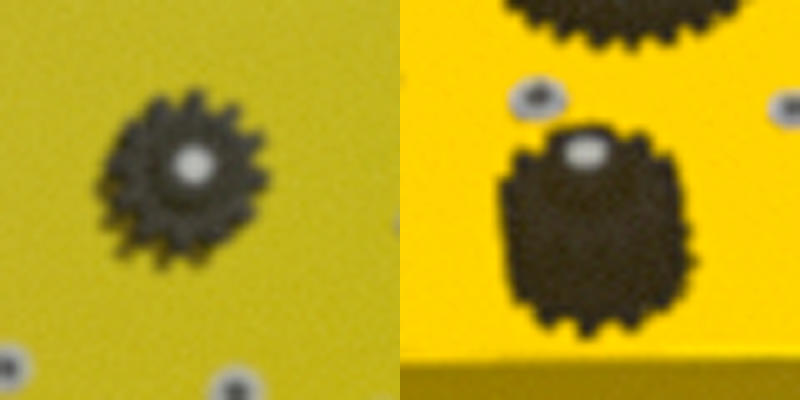

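View pics/c2.png

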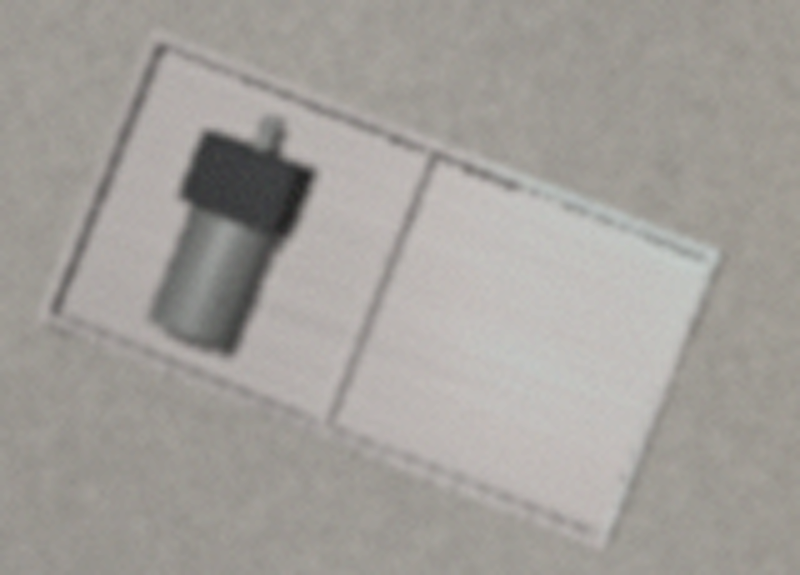

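View pics/c3.png

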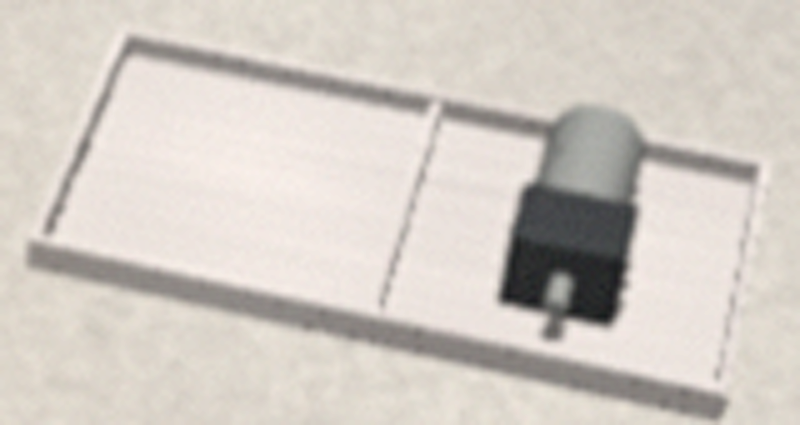

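```bash
cat >> h.py <<'E'
from scipy.spatial.transform import Rotation as R
def K(s): return np.array([[s['fx'],0,s['cx']],[0,s['fy'],s['cy']],[0,0,1]])
def load(f): return pickle.load(open(f'pics/{f}.pkl','rb'))
def ray(s,uv):
    u=cv2.undistortPoints(np.array(uv,float).reshape(-1,1,2),K(s),np.array(s['dist_coeffs']))[:,0]
    return np.c_[u,np.ones(len(u))]@R.from_euler('xyz',s['attitude'],degrees=True).as_matrix().T
def onz(s,uv,z):
    d=ray(s,uv);e=np.array(s['eye']);return e+d*((z-e[2])/d[:,2])[:,None]
def proj(s,P):
    Rm=R.from_euler('xyz',s['attitude'],degrees=True).as_matrix().T
    return cv2.projectPoints(np.array(P,float).reshape(-1,1,3),Rm,-Rm@np.array(s['eye']),K(s),np.array(s['dist_coeffs']))[0][:,0]
def cr(p,k,x,y): return (np.array(p,float)+.5)/k-.5+[x,y]
E
python3 - <<'E'
from h import *
np.set_printoptions(precision=4,suppress=True)
t=load('top0');s=load('scene0')
a=cr([(193,165)],6.6667,340,212);b=cr([(187,152)],6.6667,255,220)
for z in (.035,.047,.05): print('spot',z,onz(t,a,z),onz(s,b,z))
print('silh top', onz(t,cr([(184,178)],6.6667,340,212),.019))
ct=onz(t,cr([(158,38),(718,255),(603,548),(48,318)],5,155,220),.014)
cs=onz(s,cr([(128,37),(30,243),(725,400),(765,165)],5,355,180),.014)
print(ct,cs)
print('wheel',onz(t,[(364,300)],.02),'roller',onz(t,[(447,303)],.03),'bin in',onz(t,[(330,207),(490,207),(488,340),(323,334)],.05))
# bin/dark silhouettes
for n,S,box in (('top',t,(345,215,390,255)),('scene',s,(262,232,305,275))):
    x0,y0,x1,y1=box;g=S['color'][y0:y1,x0:x1].astype(int); m=(g[...,0]<(70 if n=='top' else 100)).astype(np.uint8)
    c=max(cv2.findContours(m,0,1)[0],key=cv2.contourArea)[:,0]+[x0,y0]
    print(n,c.min(0),c.max(0),c.mean(0), 'enc',cv2.minEnclosingCircle(c.astype(np.float32)))
def model(S,c):
    th=np.linspace(0,2*np.pi,90);P=[]
    for r,z in((.024,.003),(.024,.035),(.012,.047)): P.append(np.c_[c[0]+r*np.cos(th),c[1]+r*np.sin(th),th*0+z])
    q=proj(S,np.vstack(P)); return q.min(0),q.max(0)
c=(onz(t,a,.047)+onz(s,b,.047))[0]/2
print(c,model(t,c),model(s,c))
E
```

```text
spot 0.035 [[ 0.639  -0.0943  0.035 ]] [[ 0.6245 -0.0935  0.035 ]]
spot 0.047 [[ 0.6378 -0.0932  0.047 ]] [[ 0.6367 -0.0924  0.047 ]]
spot 0.05 [[ 0.6375 -0.0929  0.05  ]] [[ 0.6397 -0.0921  0.05  ]]
silh top [[ 0.6366 -0.0931  0.019 ]]
[[0.6507 0.278  0.014 ]
 [0.5681 0.044  0.014 ]
 [0.4494 0.0867 0.014 ]
 [0.5342 0.3188 0.014 ]] [[0.4554 0.0899 0.014 ]
 [0.5709 0.0449 0.014 ]
 [0.6567 0.2801 0.014 ]
 [0.5367 0.3217 0.014 ]]
wheel [[ 0.513  -0.0891  0.02  ]] roller [[ 0.5111 -0.2531  0.03  ]] bin in [[ 0.6931 -0.0167  0.05  ]
 [ 0.7021 -0.3331  0.05  ]
 [ 0.4418 -0.3298  0.05  ]
 [ 0.4471 -0.0095  0.05  ]]
top [355 226] [379 251] [366.6757 238.5541] enc ((366.78570556640625, 239.07142639160156), 13.257750511169434)
scene [270 239] [298 270] [283.5638 254.0319] enc ((283.67742919921875, 254.1290283203125), 16.15932846069336)
[ 0.6372 -0.0928  0.047 ] (array([354.6226, 225.1249]), array([379.8893, 250.3923])) (array([268.8168, 237.6663]), array([297.6463, 270.5552]))
```

The crop shows a 12-tooth black part with a narrow hub, so it is the pinion. Both views agree within 1 mm: axis at about (0.637, -0.093). Slot is at about (0.532, 0.125). Next I'll work out the move.

```bash
cat >> h.py <<'E'
def delta(target,jawdir_deg):
    """shift (mm) and rotvec (deg) in current tool axes, to point down with jaw along jawdir (world yaw of tool y)"""
    o=get_obs();Rc=R.from_euler('xyz',o['orientation'],degrees=True)
    best=None
    for k in (0,180):
        a=np.radians(jawdir_deg+k);x=np.array([0,0,-1.]);y=np.array([np.cos(a),np.sin(a),0])
        Rt=R.from_matrix(np.c_[x,y,np.cross(x,y)]); rv=(Rc.inv()*Rt).as_rotvec(degrees=True)
        print(k,'shift',np.round(Rc.inv().apply(np.array(target)-o['tool_pos'])*1000,1),'rv',np.round(rv,1))
    y=Rc.as_matrix()[:,1];print('t',round(o['clock'],2),'jaw yaw',np.degrees(np.arctan2(y[1],y[0])).round(1),'tcp',o['tool_pos'].round(4),'f',o['force'].round(1),'op',round(o['opening'],4),'q',o['joint_pos'].round(1))
E
python3 - <<'E'
from h import *
c=(.6372,-.0928)
delta((*c,.15),90)
t=load('top0')
w=onz(t,[(341,267),(375,271),(403,246),(397,276)],.004)
print([(round(float(np.hypot(*(p[:2]-c)))*1000),round(float(np.degrees(np.arctan2(*(p[:2]-c)[::-1]))))) for p in w])
E
```

```text
0 shift [  76.6  498.9 -619.5] rv [ 1.559e+02 -1.000e-01 -0.000e+00]
180 shift [  76.6  498.9 -619.5] rv [-24.1   0.   -0.1]
t 0.15 jaw yaw -114.1 tcp [0.2756 0.6158 0.2259] f [ 0.7  0.2 -0.8] op 0.0879 q [ 82.4  20.6   0.6  -0.  -70.1 -16.5]
[(78, 140), (68, -164), (76, -100), (98, -139)]
```

carry_out(series=[[[5,30,-37,-1.5,0,0],[10,65,-80,-3,0,0],[18,101,-125,-5,0,0],[26,138,-170,-7,0,0],[34,174,-216,-9,0,0],[42,211,-262,-11,0,0],[50,247,-307,-13,0,0],[56,284,-352,-15,0,0],[62,320,-398,-17,0,0],[66,356,-442,-19,0,0]]], hand=-0.7)

```text
clock: 1.4
tool_pos: [0.5343, 0.1088, 0.1603]
orientation: [29.1, 90.0, -155.9]
force: [0.4, 0.4, 0.7]
opening: 0.0742
```

```bash
python3 -c "
from h import *
delta((.6372,-.0928,.15),-90)"
```

```text
0 shift [  10.3  191.8 -120.2] rv [-5.  0. -0.]
180 shift [  10.3  191.8 -120.2] rv [175.  -0.  -0.]
t 1.4 jaw yaw -95.0 tcp [0.5343 0.1088 0.1603] f [0.4 0.4 0.7] op 0.0742 q [ 32.1  11.5 -21.1  -0.  -57.4  52.9]
```

carry_out(series=[[[3,45,-28,-1.5,0,0],[6,90,-56,-3,0,0],[8,135,-84,-4,0,0],[10,170,-106,-5,0,0],[10,192,-120,-5,0,0],[10,192,-120,-5,0,0],[10,192,-120,-5,0,0]]])

```text
clock: 2.28
tool_pos: [0.6358, -0.0911, 0.1502]
orientation: [-9.1, 90.0, 170.8]
force: [-0.6, 0.3, 0.2]
opening: 0.0745
```

```bash
python3 -c "
from h import *
delta((.6372,-.0928,.007),-90)
s=snap('wrist','w1');snap('top','t1');print(s['eye'],proj(s,[(.6372,-.0928,.047),(.6372,-.0928,.035)]))"
```

```text
0 shift [143.2   1.7  -1.5] rv [-0.1  0.   0. ]
180 shift [143.2   1.7  -1.5] rv [ 1.799e+02  0.000e+00 -1.000e-01]
t 2.27 jaw yaw -90.1 tcp [ 0.6358 -0.0911  0.1502] f [-0.6  0.3  0.2] op 0.0745 q [  9.2  20.7  -9.5  -0.  -59.8  80.7]
[ 0.70728599 -0.0916909   0.30798198] [[323.79729635 234.38347304]
 [323.73350412 230.42768696]]
```

View pics/w1.png

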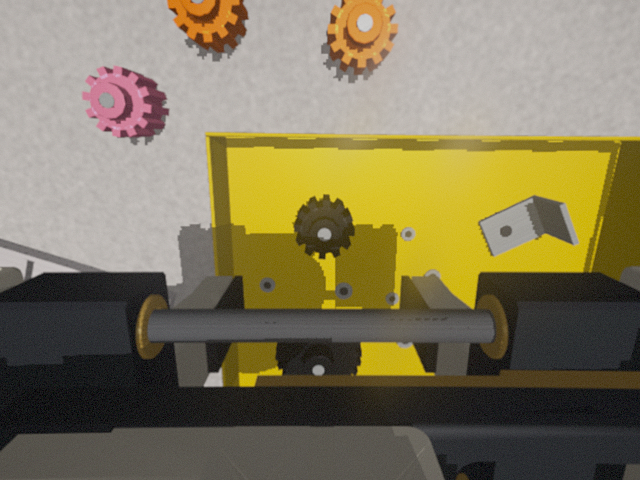

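The wrist view shows the pinion hub tip at (324,234), and the prediction was (323.8,234.4), so the position holds. Descending.

carry_out(series=[[[25,1,-1,0,0,0],[55,1.7,-1.5,0,0,0],[85,1.7,-1.5,0,0,0],[110,1.7,-1.5,0,0,0],[125,1.7,-1.5,0,0,0],[135,1.7,-1.5,0,0,0],[141,1.7,-1.5,0,0,0],[142,1.7,-1.5,0,0,0],[142,1.7,-1.5,0,0,0]]])

```text
clock: 3.5
tool_pos: [0.638, -0.093, 0.0091]
orientation: [-178.4, 90.0, 1.5]
force: [-0.5, 0.5, 0.2]
opening: 0.0742
```

```bash
python3 -c "
from h import *
delta((.6372,-.0928,.007),-90)
"
```

```text
0 shift [ 2.1 -0.2  0.9] rv [-0.1 -0.   0. ]
180 shift [ 2.1 -0.2  0.9] rv [1.799e+02 0.000e+00 1.000e-01]
t 3.5 jaw yaw -90.1 tcp [ 0.638  -0.093   0.0091] f [-0.5  0.5  0.2] op 0.0742 q [  9.   29.4 -17.    0.  -43.6  80.9]
```

carry_out(series=[[[2,0,0.8,0,0,0],[2,0,0.8,0,0,0],[2,0,0.8,0,0,0]]])

```text
clock: 3.88
tool_pos: [0.6369, -0.0931, 0.0067]
orientation: [179.8, 90.0, -0.3]
force: [-0.6, 1.3, 0.2]
opening: 0.0743
```

carry_out(series=[[[0,0,0,0,0,0],[0,0,0,0,0,0],[0,0,0,0,0,0],[0,0,0,0,0,0],[0,0,0,0,0,0],[0,0,0,0,0,0],[0,0,0,0,0,0],[0,0,0,0,0,0]]], hand=1)

```text
clock: 4.88
tool_pos: [0.6369, -0.0931, 0.0066]
orientation: [162.8, 90.0, -17.3]
force: [1.0, 0.7, 0.1]
opening: 0.0473
```

```bash
python3 -c "
from h import *
delta((.6372,-.0928,.007),-90)
"
```

```text
0 shift [-0.4 -0.3 -0.3] rv [-0.1 -0.  -0. ]
180 shift [-0.4 -0.3 -0.3] rv [179.9  -0.    0. ]
t 4.88 jaw yaw -90.1 tcp [ 0.6369 -0.0931  0.0066] f [1.  0.7 0.1] op 0.0473 q [  9.   29.5 -17.2   0.  -43.3  80.9]
```

Opening is 47.3 mm on the 48 mm part, so it is gripped. Lifting.

carry_out(series=[[[-5,0,0,0,0,0],[-15,0,0,0,0,0],[-35,0,0,0,0,0],[-60,0,0,0,0,0],[-90,0,0,0,0,0],[-115,0,0,0,0,0],[-130,0,0,0,0,0],[-130,0,0,0,0,0],[-130,0,0,0,0,0]]])

```text
clock: 6.0
tool_pos: [0.6362, -0.093, 0.1356]
orientation: [-5.7, 89.9, 174.2]
force: [-0.8, 0.1, -0.8]
opening: 0.0475
```

```bash
python3 -c "
from h import *
snap('scene','s2');snap('wrist','w2')
delta((.532,.125,.137),-109.5)
a=cv2.imread('pics/s2.png')[150:350,130:400]; b=cv2.imread('pics/w2.png')
cv2.imwrite('pics/v2.png',np.hstack([cv2.resize(a,(405,300)),cv2.resize(b,(395,300))]))
"
```

```text
0 shift [  -1.5 -217.8  104.6] rv [19.4  0.1 -0. ]
180 shift [  -1.5 -217.8  104.6] rv [-160.6    0.     0.2]
t 6.1 jaw yaw -90.1 tcp [ 0.6362 -0.0931  0.1353] f [ 0.9 -0.1 -1.2] op 0.0478 q [  9.   21.5 -10.4  -0.  -58.2  80.9]
```

View pics/v2.png

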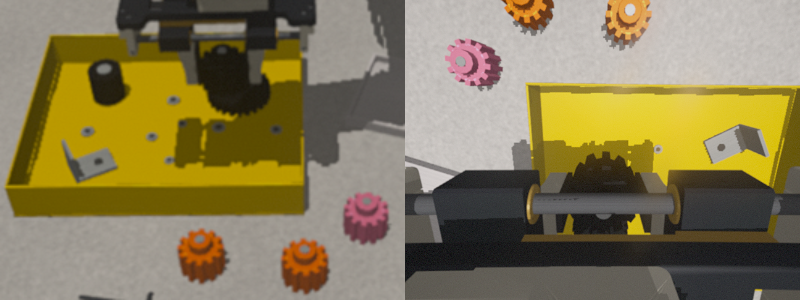

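The pinion is held upright between the pads (wrist crop, about (605,195)). Moving over the slot.

carry_out(series=[[[0,-20,10,2,0,0],[0,-55,26,5,0,0],[0,-95,46,8,0,0],[0,-135,65,12,0,0],[0,-170,82,15,0,0],[0,-200,96,18,0,0],[0,-214,103,19,0,0],[-1,-218,105,19.4,0,0],[-1,-218,105,19.4,0,0]]])

```text
clock: 7.22
tool_pos: [0.5323, 0.125, 0.1373]
orientation: [61.5, 90.0, -138.0]
force: [-0.0, -0.7, -0.3]
opening: 0.0473
```

```bash
python3 -c "
from h import *
s=snap('wrist','w3');delta((.532,.125,.01),-109.5)
import numpy as np
c=np.array([.5528,.183]);u=np.array([.335,.942]);v=np.array([.942,-.335])
P=[(*(c+a*.126*u+b*.064*v),.014) for a in(-1,0,1) for b in (-1,1)]
q=proj(s,P);print(q.round(1))
a=cv2.imread('pics/w3.png')
for p in q: cv2.drawMarker(a,tuple(int(x) for x in p.round()),(0,0,255),0,10,1)
cv2.imwrite('pics/v3.png',a)
"
```

```text
0 shift [127.3  -0.2   0.4] rv [-0.  0. -0.]
180 shift [127.3  -0.2   0.4] rv [180.  -0.  -0.]
t 7.28 jaw yaw -109.5 tcp [0.5324 0.1247 0.1373] f [-0.1  0.5 -0.8] op 0.0473 q [ 33.7  13.  -22.6   0.  -54.5  36.8]
[[396.5 302.4]
 [406.4 148.4]
 [249.3 302. ]
 [240.6 147.9]
 [100.5 302.1]
 [ 72.4 146.6]]
```

View pics/v3.png

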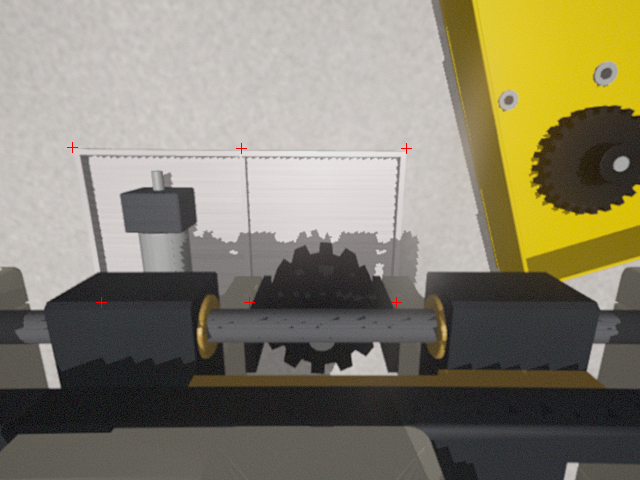

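The wrist view shows the tray corners at (79,150) and (405,152) and the divider at (247,152). Those are about 2–3 mm off my model, so I'll correct by +2 in tool y and +1.5 in tool z, then descend.

carry_out(series=[[[20,1,1,0,0,0],[45,2,1.5,0,0,0],[70,2,1.5,0,0,0],[93,2,1.5,0,0,0],[108,2,1.5,0,0,0],[118,2,1.5,0,0,0],[122,2,1.5,0,0,0],[124,2,1.5,0,0,0],[124,2,1.5,0,0,0],[124,2,1.5,0,0,0]]])

```text
clock: 8.52
tool_pos: [0.5305, 0.124, 0.0141]
orientation: [-129.8, 89.9, 30.7]
force: [0.1, -0.5, -0.3]
opening: 0.0474
```

```bash
python3 -c "
from h import *
delta((.53,.1235,.0076),-109.5);snap('top','t4');snap('scene','s4')
a=cv2.imread('pics/s4.png')[150:300,320:520]; b=cv2.imread('pics/t4.png')[190:340,155:355]
cv2.imwrite('pics/v4.png',np.hstack([cv2.resize(a,(400,300)),cv2.resize(b,(400,300))]))
"
```

```text
0 shift [6.5 0.6 0.3] rv [-0. -0.  0.]
180 shift [6.5 0.6 0.3] rv [1.8e+02 1.0e-01 1.0e-01]
t 8.53 jaw yaw -109.5 tcp [0.5305 0.124  0.0141] f [ 0.1 -0.5 -0.3] op 0.0474 q [ 33.8  21.8 -30.1   0.  -38.   36.7]
```

View pics/v4.png

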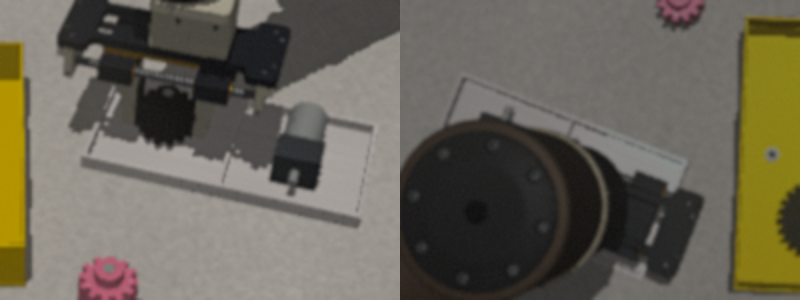

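The scene crop shows the pinion low over the middle of the empty compartment, with the motor clear. Lowering slowly.

carry_out(series=[[[2,0,0,0,0,0],[4,0,0,0,0,0],[5,0,0,0,0,0],[5.5,0,0,0,0,0],[6,0,0,0,0,0],[6,0,0,0,0,0],[6,0,0,0,0,0]]])

```text
clock: 9.5
tool_pos: [0.5302, 0.1238, 0.0076]
orientation: [-96.8, 90.0, 63.7]
force: [0.3, 0.1, -1.7]
opening: 0.0476
```

carry_out(series=[[[0.5,0,0,0,0,0],[0.5,0,0,0,0,0],[0.5,0,0,0,0,0]]])

```text
clock: 9.88
tool_pos: [0.5303, 0.1238, 0.0075]
orientation: [-149.0, 90.0, 11.5]
force: [-1.6, -0.7, 4.8]
opening: 0.0476
```

The upward force has risen to about 5 N at the expected height, which means contact. Releasing with a partial opening so the fingers stay clear of the tray walls.

carry_out(series=[[[0,0,0,0,0,0],[0,0,0,0,0,0],[0,0,0,0,0,0],[0,0,0,0,0,0],[0,0,0,0,0,0],[0,0,0,0,0,0]]], hand=-0.4)

```text
clock: 10.62
tool_pos: [0.5302, 0.1238, 0.007]
orientation: [61.7, 90.0, -137.8]
force: [0.1, 0.3, -0.8]
opening: 0.0613
```

carry_out(series=[[[-3,0,0,0,0,0],[-10,0,0,0,0,0],[-25,0,0,0,0,0],[-50,0,0,0,0,0],[-80,0,0,0,0,0],[-115,0,0,0,0,0],[-150,0,0,0,0,0],[-180,0,0,0,0,0],[-200,0,0,0,0,0],[-200,0,0,0,0,0]]])

```text
clock: 11.88
tool_pos: [0.531, 0.1242, 0.2099]
orientation: [-131.2, 89.7, 29.3]
force: [-0.1, -0.7, 0.0]
opening: 0.0612
```

```bash
python3 -c "
from h import *
o=get_obs();print(o['clock'],o['opening'],o['tool_pos'])
snap('scene','s5');w=snap('wrist','w5')
print(proj(w,[(.53,.1237,.048)]))
a=cv2.imread('pics/s5.png')[150:330,130:520]; b=cv2.imread('pics/w5.png')
cv2.imwrite('pics/v5.png',np.vstack([cv2.resize(a,(600,277)),cv2.resize(b[100:400],(600,281))]))
"
```

```text
11.875 0.061230061229662874 [0.53103206 0.12415584 0.20994076]
[[322.19162241 220.143662  ]]
```

View pics/v5.png

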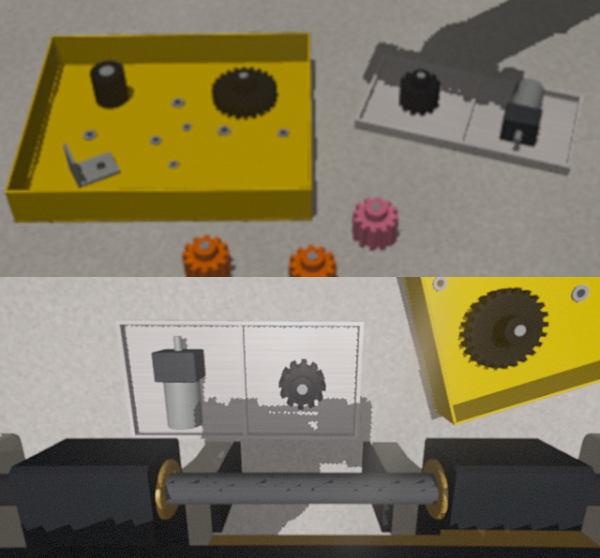

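```bash
python3 -c "
from h import *
print(close_job())"
```

```text
the job is handed in; nothing more can be done
None
```

I moved the black 12-tooth pinion from the bin to the empty compartment of the kit tray. I lowered it until the wrist force reached about 5 N at the expected floor height, then opened the fingers part-way, backed off 200 mm and handed in at about 12 s.

- **Final pictures:** The pinion stands hub-up near the middle of the compartment. Its hub is at (322,220) in the wrist image, within about 1 px of the prediction. The gear motor, large wheel, roller and bracket look unmoved.
- **Disagreement:** The cameras differed by about 2–4 mm on where the tray sits. I used a compromise position, so the pinion may be a few mm off the exact slot centre.

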